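Find the furnace door-seal gap with gauge leaves

TASK

Measure the gap between the fixed plate and the sprung panel of the furnace door section: try the gauge leaves in it from the thinnest up, pushing gently and never forcing one that will not enter. Put each leaf that is loose in the gap back upright in the rack, and leave the first leaf that binds standing upright in the gap, at least two thirds of its blade in, held by the panel's spring alone with the other leaves in the rack. Leave everything else on the bench where it is.

Things in the scene. Friction and masses are not known exactly. Their poses are not given: they have to be found in the camera images.
- stand: Fixed stand (mm): base plate 180 x 150 x 12, origin under its centre; x across the gap, y along it, z up. From -x to +x: fixed steel plate (20 thick, 120 long, gap face at x = -40), gap, sprung beige panel (10 thick, 116 long), beige housing (x -12 to 80). Plate and panel tops at 70, housing 72. The panel yields in +x from about 4 N, then 0.6 N per mm, hard stop after 2.2. Gap 58 deep, open above.
- gap (a point): Point on the fixed plate's gap face at mid-length, level with the stand's top; axes as the stand's (x into the gap towards the sprung panel, z up). The gap at rest is unknown, between 4 and 11 mm wide. Both its upper edges have a sloping lead-in, 3 mm wide and 6 mm deep; the true width begins below that.
- rack: Fixed leaf rack (mm): aluminium base 90 x 280 x 10, origin under its centre, and two rails along its y, 20 apart, each 12 thick and 260 long, tops 55 above the table. Leaves hang between the rails (rack x = 0), blocks resting on the rail tops, so their origins are 55 up; 62 apart along y, in any order.
- leaf1: Gauge leaf, the thinnest (mm): steel blade 6 thick (x), 24 wide (y), 38 long, pointing down from a black grip block 28 (x) x 30 (y) x 36 tall (thicker blade, longer block). The lowest 12 of the blade taper by 1.7 a side. About 100 g. Origin: centre of the block's underside, where the blade begins; z up.
- leaf1_tip (a point): Centre of the lower end of leaf1's blade, 38 below its origin.
- leaf2: Gauge leaf, the second (mm): steel blade 9 thick (x), 24 wide (y), 38 long, pointing down from a black grip block 28 (x) x 36 (y) x 36 tall (thicker blade, longer block). The lowest 12 of the blade taper by 1.7 a side. About 100 g. Origin: centre of the block's underside, where the blade begins; z up.
- leaf2_tip (a point): Centre of the lower end of leaf2's blade, 38 below its origin.
- leaf3: Gauge leaf, the third (mm): steel blade 12 thick (x), 24 wide (y), 38 long, pointing down from a black grip block 28 (x) x 42 (y) x 36 tall (thicker blade, longer block). The lowest 12 of the blade taper by 1.7 a side. About 100 g. Origin: centre of the block's underside, where the blade begins; z up.
- leaf3_tip (a point): Centre of the lower end of leaf3's blade, 38 below its origin.
- leaf4: Gauge leaf, the thickest (mm): steel blade 15 thick (x), 24 wide (y), 38 long, pointing down from a black grip block 28 (x) x 48 (y) x 36 tall (thicker blade, longer block). The lowest 12 of the blade taper by 1.7 a side. About 100 g. Origin: centre of the block's underside, where the blade begins; z up.
- leaf4_tip (a point): Centre of the lower end of leaf4's blade, 38 below its origin.
- thermometer: Pistol-shaped dark thermometer with a red nose, lying on its side, 190 x 140 x 46 (mm).
- crucible: White ceramic crucible, 60 diameter, 50 tall (mm).
- tongs: Steel crucible tongs, 220 long, lying flat (mm).
- screwdriver: Screwdriver lying flat (mm).
- firebrick: Cream firebrick 115 x 75 x 60 (mm).
- jar: Jar with lid, 56 diameter, 70 tall (mm).
- spanner: Spanner lying flat (mm).
Mind the look-alikes: they are no part of the job. Leave any green or white look-alike of the leaf1 alone.

How it is judged:
By the outcome, as a careful person would: the job done as asked, in the order asked, and still so for the second after the job is handed in, with the robot touching nothing.
It also fails if it takes over 72 s, if anything falls off the work surface, if the arm or the gripper's body presses on something with over 40 N, if the wrist force passes 120 N, or if a joint passes its speed limit or range.

ROBOT

A 6-joint arm with a two-finger parallel gripper is mounted at the origin on the work surface. World frame = base frame: x ahead of the robot, y to its left, z up, the work surface at z = 0. Lengths are in m, angles in rad, forces in N, time in s.
With the tool pointing down it reaches from about 0.425 to 0.95 m from the base axis. Payload 14.7 kg.
Tool frame: the origin (TCP) lies midway between the tips of the shut fingers; the grasp point (between the pads) lies 19 mm behind it; z points along the fingers, y is the line along which they close (so a half turn about z gives the same grasp; the last joint's range is limited). The gripper opens to 85 mm and grips with 20 to 120 N. Pads are 22 mm wide; open, the fingers measure 114 mm over their backs; the gripper's body (76 mm by 85 mm) begins 54 mm behind the grasp point. The pads swing forward as they close: fully open they stand 13 mm farther back than shut.
Start: joints at [-0.047, 0.48, 1.596, -0, 1.065, -0.047], TCP at [0.65, 0, 0.231] pointing down, gripper open.
Joint ranges: [-2.75, 2.75], [-0.82, 2.05], [0.23, 2.67], [-1.56, 4.7], [0.09, 2.69], [-2.92, 2.92]. Speed limits (rad/s): [1.89, 1.89, 2.39, 3.01, 3.01, 3.01].

INTERFACE

Orientations are given as a unit quaternion [w, x, y, z].
In Python, from rig import manip, imaging gives the robot as it stands. The module is installed in compiled form; this text tells all that it offers.
- The arm moves only by the shell command python3 -m handwheel 'ROWS' [FORCE]. ROWS is JSON, one flat list of numbers, 5 for each row, row after row: the shift along the tool's x, y, z as a fraction of full scale, then the turn about the tool's z as a fraction of full scale, then the closure, from 0 (fully open) to 1 (shut). In form: [tx, ty, tz, yaw, gripper, tx, ty, tz, yaw, gripper, ...]. A call has 1 to 20 rows; each row is the pose to reach, as a shift and turn from the pose commanded when the call began, along the tool's axes at that moment; what a row does not reach only later rows make up. Full scale, the value 1, is 0.12 m for a shift and pi/2 rad for a turn. A row lasts 1/8 s, in which the tool goes at most 62.5 mm and 10.7 degrees, less where a joint would pass 70% of its speed; a pose out of reach is approached as far as the arm can. A call with a number of a shift or a turn outside -1 to 1 is refused whole. A call with a gripper value outside its range is refused whole. The fingers move at their own pace and stop on an object; FORCE is the grip in N (left out, the last holds). Time passes only in rows, so rows that repeat a pose let the fingers close. It gives the time, the measured TCP pose, the force, the opening and the grip force at its end, in the units of the state.
- manip.get_state(): the state, without advancing time (a new reading comes with each control period).
- imaging.grab_frame(name): name is "scene" or "side" or "wrist"; returns a dict with "image" (420x560x3 uint8, red, green, blue), "depth" (420x560 float32, m along the optical axis (not along the pixel's ray), 0 where there is no reading), "camera_matrix" (3x3 intrinsics, pixels), "pose" (4x4, takes a point from camera to world coordinates); the wrist camera has in their place "T_tool_cam" (4x4, takes a point from camera to tool coordinates, whose origin is the TCP and whose axes are the flange's). Camera axes: x right, y up, looking along -z (the intrinsics and any distortion apply to the point x, -y, -z); pixel columns grow to the right and rows downward; lengths in m; the calibration is good to about 2 mm. A picture is of the moment at which its call begins: read the wrist's pose just before it.
- manip.sign_off(): hands the job in; it is judged then, once.
Trained networks look in the newest picture that a camera, given by its name, has taken for a name from the list of things; names that differ only in an ending like _2 or _b are one class to them, and where a whole thing is asked for, a point or a joint stands for the part that bears it (a point fixed in the world has none). Each returns a list of dicts, best first, with "conf" (0 to 1); they miss things now and then, are a little off and sometimes report something else, mostly with a low value. They report only what shows in the picture. A call takes as long as a camera call. They do not tell look-alikes from the thing itself.
- imaging.search_frame(camera, thing): "pixel" ([column, row] in pixels, amid what is visible of it).
- imaging.masks_of(camera, thing): "pixels" (420x560 bool, what is visible of it) and "pixel" ([column, row] in pixels, amid what is visible of it).
- imaging.tip_of(camera, thing): "pixel" ([column, row] in pixels: a listed point, or the origin of a listed thing).
The state is a dict: "time": time; "joint_positions": joint angles; "qd": joint speeds; "tau": joint torques, N m; "tcp_pos": TCP position; "ee_rot": TCP orientation; "contact_force": force on the tool from outside, world axes, zero at the start; "wrist_torque": the same for the moment, N m; "finger_gap": finger opening in m; "grip_force": force on a finger pad.
Only numpy, scipy, OpenCV 4.12 (cv2) and the standard library are available. Lean on these libraries where they do the work, as an engineer would, in place of code of your own. Each camera call takes 0.05 s, during which the arm holds its last target. There are 200 camera calls.

## Working session

There is one attempt and no reset: what is moved stays moved. The work goes in short steps, Python scripts to look and compute and a shell command to move; the robot and the scene stay as the last step left them, time stands still between calls to the robot, and variables do not carry over. Pictures are saved under pics/ and viewed, at most 10 in all, crops included, and the job is handed in when it is done.

```bash
mkdir -p pics; cat > h.py <<'E'
import numpy as np, cv2
from rig import manip, imaging
def save(f,n): cv2.imwrite('pics/'+n,cv2.cvtColor(f['image'],cv2.COLOR_RGB2BGR))
def campose(f,st=None):
    if 'pose' in f: return np.array(f['pose'])
    from scipy.spatial.transform import Rotation as R
    T=np.eye(4); q=st['ee_rot']; T[:3,:3]=R.from_quat([q[1],q[2],q[3],q[0]]).as_matrix(); T[:3,3]=st['tcp_pos']
    return T@np.array(f['T_tool_cam'])
def cloud(f,T):
    d=f['depth']; K=f['camera_matrix']; v,u=np.mgrid[:d.shape[0],:d.shape[1]]
    P=np.stack([(u-K[0,2])/K[0,0]*d,-(v-K[1,2])/K[1,1]*d,-d],-1)
    W=P@T[:3,:3].T+T[:3,3]; W[d<=0]=np.nan
    return W
E
python3 - <<'E'
from h import *
print(manip.get_state())
a=imaging.grab_frame('scene');b=imaging.grab_frame('side')
save(a,'scene0.png');save(b,'side0.png')
for c,f in (('scene',a),('side',b)):
    W=cloud(f,campose(f)); print(c,campose(f)[:3,3].round(2), f.keys())
    for t in ['stand','rack','leaf1','leaf2','leaf3','leaf4','jar','firebrick','crucible']:
        for m in imaging.masks_of(c,t):
            if m['conf']<.3: continue
            p=W[m['pixels']]; p=p[~np.isnan(p[:,0])]
            print(t,round(m['conf'],2),np.round(m['pixel']),p.min(0).round(3),p.max(0).round(3),np.median(p,0).round(3))
E
```

```text
{'time': 0.0, 'joint_positions': array([-4.66047177e-02,  4.80832405e-01,  1.59685565e+00, -2.60811135e-05,
        1.06509494e+00, -4.66068263e-02]), 'qd': array([-0.00123659,  0.0015091 ,  0.00176469,  0.00045546, -0.00073857,
        0.00184471]), 'tau': array([ 2.41355090e-03, -9.50650907e+01, -4.30184269e+01, -5.27583288e-04,
        1.24796593e-02,  1.26860105e-04]), 'tcp_pos': array([6.49598779e-01, 2.81400098e-05, 2.30678813e-01]), 'ee_rot': array([-4.32316349e-04,  7.07101439e-01,  7.07111873e-01, -4.09213799e-04]), 'contact_force': array([ 0.2921565 , -0.2748902 ,  0.55474903]), 'wrist_torque': array([0.01640819, 0.0362393 , 0.01493764]), 'grip_force': 0.0, 'finger_gap': 0.08560291045937689}
scene [1.07 0.56 0.57] dict_keys(['image', 'depth', 'camera_matrix', 'pose'])
stand 0.73 [323. 246.] [ 0.429 -0.02  -0.003] [0.628 0.194 0.073] [0.582 0.143 0.057]
stand 0.56 [191. 207.] [ 0.58  -0.348 -0.004] [ 0.803 -0.032  0.129] [ 0.678 -0.202  0.033]
rack 0.58 [256. 194.] [ 0.464 -0.35  -0.003] [ 0.562 -0.049  0.056] [ 0.533 -0.148  0.019]
rack 0.33 [262. 177.] [ 0.386 -0.32  -0.00
[... 6026 characters left out ...]
 269.] [ 0.495 -0.311 -0.001] [ 0.599 -0.182  0.096] [ 0.504 -0.291  0.084]
leaf4 0.63 [298. 246.] [ 0.492 -0.205 -0.   ] [ 0.591 -0.047  0.095] [ 0.503 -0.172  0.083]
leaf4 0.6 [324. 217.] [ 0.657 -0.093  0.   ] [ 0.714 -0.032  0.054] [ 0.683 -0.068  0.036]
leaf4 0.59 [238. 253.] [ 0.368 -0.105 -0.001] [0.441 0.019 0.078] [ 0.385 -0.089  0.058]
jar 0.59 [253. 206.] [0.438 0.031 0.001] [0.635 0.186 0.077] [0.525 0.073 0.048]
jar 0.57 [315. 342.] [ 0.368 -0.434 -0.   ] [ 0.421 -0.364  0.075] [ 0.387 -0.417  0.057]
firebrick 0.79 [216. 167.] [ 0.484  0.318 -0.001] [0.647 0.542 0.065] [0.534 0.363 0.051]
crucible 0.87 [327. 215.] [ 0.657 -0.093 -0.003] [0.768 0.03  0.054] [ 0.685 -0.065  0.034]
```

View pics/scene0.png

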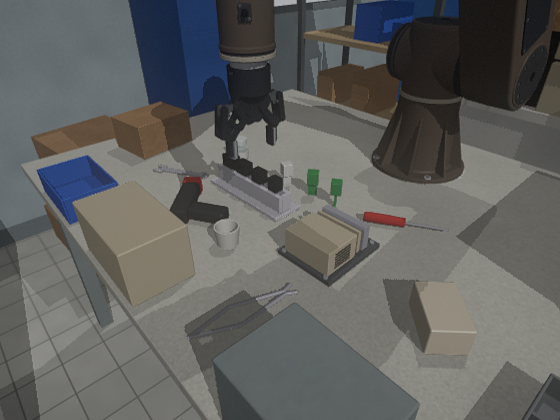

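View pics/side0.png

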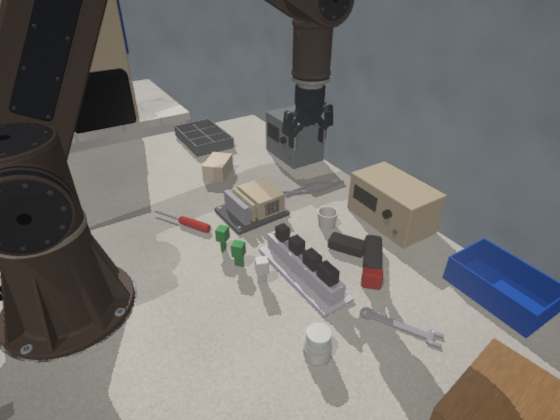

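The four black blocks are the real leaves, at scene pixels (231,160), (245,169), (259,177) and (274,183). The look-alikes are green at (313,180) and (336,190), and white at (287,170). The stand is at (325,245), with the plate on its robot side. Next I'll take a wrist view from above the rack.

```bash
python3 -m handwheel '[-0.6,-0.6,-0.4,0,0,-1,-1,-0.7,0,0,-1,-1,-0.7,0,0,-1,-1,-0.7,0,0,-1,-1,-0.7,0,0,-1,-1,-0.7,0,0]'
python3 - <<'E'
from h import *
st=manip.get_state(); f=imaging.grab_frame('wrist'); save(f,'w0.png')
T=campose(f,st); print(st['tcp_pos'],T.round(3), f['camera_matrix'])
W=cloud(f,T); np.save('w0.npy',W)
d=(W[...,2]>.08)&(W[...,2]<.1)
n,l,s,c=cv2.connectedComponentsWithStats(d.astype('uint8'))
for i in range(1,n):
    if s[i,4]<150: continue
    p=W[l==i][:,:2]; r=cv2.minAreaRect((p*1000).astype('float32')); print(s[i],c[i].round(),np.round(r[0],1),np.round(r[1],1),r[2], np.median(W[l==i],0).round(4), f['image'][l==i].mean(0))
E
```

```text
time: 1.75
tcp_pos: [0.5303, -0.1193, 0.3146]
ee_rot: [-0.001, 0.707, 0.707, -0.0]
contact_force: [-0.1, 0.0, 0.2]
finger_gap: 0.0857
grip_force: 0.0
[ 0.53034587 -0.11925886  0.31455424] [[ 1.    -0.001  0.001  0.531]
 [ 0.001  0.954  0.299 -0.043]
 [-0.001 -0.299  0.954  0.458]
 [ 0.     0.     0.     1.   ]] [[306.21205782   0.         280.07117404]
 [  0.         306.21205782 206.18208492]
 [  0.           0.           1.        ]]
[ 474   90   55  191 2389] [499. 184.] [ 795.1 -139.7] [238.4  17.4] 89.52198791503906 [ 0.7999 -0.1327  0.0901] [41.77187108 40.22519883 35.75680201]
[250 148  24  27 600] [262. 161.] [ 508.5 -101.9] [28.1 30.1] 1.9645668268203735 [ 0.5089 -0.1008  0.0917] [31.155      31.92833333 33.28166667]
[253 194  24  30 640] [265. 209.] [ 510.8 -162.8] [28.1 35.8] 1.9367988109588623 [ 0.5115 -0.1612  0.0916] [29.55625   30.38125   31.6203125]
[255 238  22  33 674] [266. 254.] [ 511.4 -227. ] [27.9 42.1] 0.9107996821403503 [ 0.5119 -0.224   0.0916] [25.71068249 26.35905045 27.47329377]
[257 275  22  35 696] [268. 292.] [ 513.5 -284.6] [28.1 48.1] 1.7976847887039185 [ 0.5139 -0.2809  0.0916] [28.03591954 28.67241379 29.45833333]
```

View pics/w0.png

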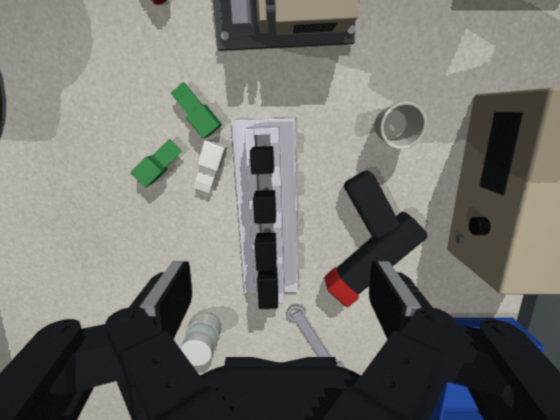

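The wrist picture shows the leaves from top to bottom with block lengths of 30, 36, 42 and 48 mm, so leaf1 to leaf4 run in order from (262,160) to (268,292). They are black, the look-alikes are green or white, and the rack is tilted about 1.6°. The stand is at the top, around (285,20), so I'll look at the gap next.

```bash
python3 -m handwheel '[0.5,-0.2,0,0,0,1,-0.25,0,0,0,1,-0.25,0,0,0]' >/dev/null
python3 -m handwheel '[0.5,0,0.2,0,0,1,0,0.5,0,0,1,0,0.5,0,0,1,0,0.5,0,0,1,0,0.5,0,0]'
python3 - <<'E'
from h import *
st=manip.get_state(); f=imaging.grab_frame('wrist'); save(f,'w1.png')
T=campose(f,st); print(T[:3,3].round(3))
W=cloud(f,T); np.save('w1.npy',W)
z=W[...,2]
for y in np.arange(.05,.17,.01):
    m=(abs(W[...,1]-y)<.0025)&(W[...,0]>.43)&(W[...,0]<.63)
    x=W[...,0][m]*1000; zz=z[m]*1000; o=np.argsort(x); x=x[o]; zz=zz[o]
    top=x[(zz>66)]; 
    if len(top)<5: continue
    g=np.diff(top); i=g.argmax(); print(round(y,3),'platetop',top[0].round(1),'gap',top[i].round(1),top[i+1].round(1),'end',top[-1].round(1))
d=(z>.066)&(z<.08)
n,l,s,c=cv2.connectedComponentsWithStats(d.astype('uint8'))
for i in range(1,n):
    if s[i,4]>200:
        p=W[l==i][:,:2]; r=cv2.minAreaRect((p*1000).astype('float32')); print(s[i],np.round(r[0],1),np.round(r[1],1),r[2],np.median(z[l==i]))
im=cv2.imread('pics/w1.png'); 
E
```

```text
time: 2.8
tcp_pos: [0.5006, 0.1191, 0.2558]
ee_rot: [0.0, 0.707, 0.707, 0.0]
contact_force: [-0.6, 0.6, -0.2]
finger_gap: 0.0853
grip_force: 0.0
[0.501 0.195 0.399]
0.05 platetop 477.9 gap 496.4 526.6 end 581.4
0.06 platetop 476.9 gap 513.9 525.2 end 616.3
0.07 platetop 477.1 gap 513.8 525.1 end 615.8
0.08 platetop 476.2 gap 513.7 524.0 end 615.5
0.09 platetop 476.3 gap 512.5 523.6 end 614.7
0.1 platetop 475.5 gap 512.4 523.4 end 614.7
0.11 platetop 430.1 gap 459.9 474.6 end 614.3
0.12 platetop 433.6 gap 511.1 522.2 end 614.3
0.13 platetop 430.0 gap 443.4 444.8 end 612.8
0.14 platetop 470.5 gap 493.0 501.2 end 613.3
0.15 platetop 473.4 gap 509.8 521.4 end 612.2
0.16 platetop 472.6 gap 509.7 520.3 end 611.8
[ 298  128   88  114 9189] [568.6 114. ] [ 92.1 124. ] 2.674086093902588 0.07281444256950381
[ 253  135   24  107 1867] [484.6 109.8] [ 19.8 120.5] 2.722132921218872 0.07073805172622244
[279 137  13 102 863] [507.5 110.8] [  9.8 115.8] 2.6239821910858154 0.07064323407828499
[510 291  50  37 549] [812.6 -32.7] [68.  32.4] 43.03155517578125 0.07295678393219424
```

View pics/w1.png

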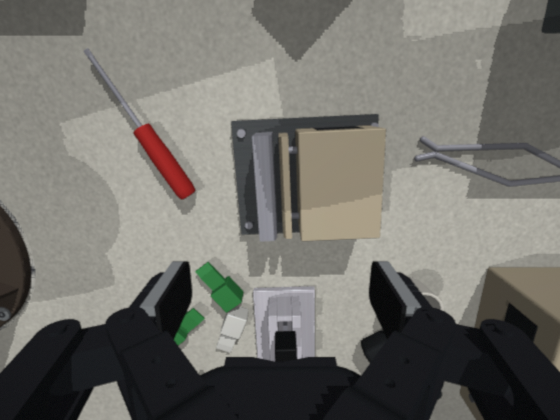

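Plate and panel edges are clear, with the plate at col 265 and the panel at col 286. The stand yaw is +2.7°, the gap face is at about (0.4946, 0.110), and the gap comes out near 7.9 mm. I expect leaf1 to be loose and leaf2 to bind. First I'll go to leaf1.

```bash
python3 -m handwheel '[-0.5,0,0,0,0.3,-1,0.07,0,0,0.3,-1,0.07,0,0,0.3]' >/dev/null
python3 -m handwheel '[-0.4,0,0.2,-0.019,0.3,-0.837,0,0.6,-0.019,0.3,-0.837,0,0.9,-0.019,0.3,-0.837,0,0.9,-0.019,0.3,-0.837,0,0.9,-0.019,0.3,-0.837,0,0.9,-0.019,0.3]'
python3 - <<'E'
from h import *
W=np.load('w0.npy')
for nm,(a,b,c,d) in {'white':(190,140,230,195)}.items():
    p=W[b:d,a:c].reshape(-1,3); p=p[p[:,2]>.02]; print(nm,p.min(0),p.max(0))
st=manip.get_state(); print(st['tcp_pos'],st['joint_positions'])
E
```

```text
time: 3.98
tcp_pos: [0.5095, -0.1, 0.1491]
ee_rot: [0.001, 0.696, 0.718, 0.001]
contact_force: [-0.0, 0.5, -0.6]
finger_gap: 0.0598
grip_force: 0.0
white [ 0.40996255 -0.13401134  0.02001122] [ 0.45309494 -0.08331642  0.03141138]
[ 0.50949221 -0.10002083  0.14908647] [-2.52288438e-01  4.04969894e-01  1.97869191e+00  9.89610675e-05
  7.55262183e-01 -2.83081333e-01]
```

```bash
python3 -m handwheel '[-0.01,-0.005,0.4,0,0.3,-0.01,-0.005,0.717,0,0.3,-0.01,-0.005,0.717,0,0.3,-0.01,-0.005,0.717,0,0.8,-0.01,-0.005,0.717,0,0.8,-0.01,-0.005,0.717,0,0.8,-0.01,-0.005,0.717,0,0.8]' 40
```

```text
time: 4.85
tcp_pos: [0.5091, -0.1018, 0.0632]
ee_rot: [0.001, 0.696, 0.718, 0.001]
contact_force: [-0.9, 2.0, 9.5]
finger_gap: 0.0274
grip_force: 38.7
```

```bash
python3 -m handwheel '[0,0,-0.4,0,0.8,0,0,-1,0,0.8,0,0,-1,0,0.8,0,0,-1,0,0.8]'
cat > held.py <<'E'
from h import *
from scipy.spatial.transform import Rotation as R
st=manip.get_state(); f=imaging.grab_frame('wrist')
# work in tool frame
T=np.array(f['T_tool_cam']); W=cloud(f,T)*1000
# block top: black; z tool about -28..; print profile
im=f['image'].astype(int)
import sys
save(f,sys.argv[1])
q=st['ee_rot'];Rm=R.from_quat([q[1],q[2],q[3],q[0]]).as_matrix();print(st['tcp_pos'].round(4),st['contact_force'].round(1))
sel=(abs(W[...,1])<25)&(abs(W[...,0])<60)&(W[...,2]<20)&(W[...,2]>-45)
v,u=np.where(sel);print(u.min(),u.max(),v.min(),v.max())
for r in range(v.min(),v.max(),6):
    k=sel[r]; w=W[r][k]
    if len(w): print(r,np.where(k)[0][[0,-1]],w[0].round(1),w[len(w)//2].round(1),w[-1].round(1))
E
python3 held.py w2.png
python3 -c "
import cv2;i=cv2.imread('pics/w2.png')[180:420,160:400];cv2.imwrite('pics/w2c.png',cv2.resize(i,None,fx=2.4,fy=2.4))"
```

```text
time: 5.35
tcp_pos: [0.5084, -0.1018, 0.1827]
ee_rot: [0.001, 0.696, 0.718, 0.001]
contact_force: [-0.1, -0.0, -2.4]
finger_gap: 0.0275
grip_force: 40.7
[ 0.5084 -0.1018  0.1827] [-0.1 -0.  -2.4]
211 344 228 334
228 [277 284] [12.2 -1.2 19.8] [12.1  2.2 19.9] [12.3  2.8 19.5]
234 [255 305] [ 14.2 -12.6   6. ] [15.1  0.5  3.9] [14.5 13.6  5.2]
240 [254 307] [ 14.1 -12.6  -1.5] [15.5  1.  -4.8] [14.2 14.  -1.9]
246 [252 309] [ 13.4 -13.1  -7.3] [ 14.8   1.  -10.3] [13.8 14.5 -8. ]
252 [239 322] [ 10.7 -19.4  -8.2] [ 14.9   1.  -16.9] [10.6 20.9 -8. ]
258 [237 324] [ 10.6 -19.5 -14.3] [ 14.8   1.  -22.6] [ 10.5  21.1 -14.1]
264 [227 331] [  6.7 -24.6 -12.9] [ 14.4   0.1 -27.4] [  6.8  24.7 -13.1]
270 [225 333] [  6.5 -24.7 -18.3] [ 12.3   0.1 -28.6] [  6.5  24.8 -18.2]
276 [222 335] [  7.  -24.9 -24.4] [  9.7  -0.3 -29.1] [  7.1  24.6 -24.6]
282 [220 337] [  7.1 -24.8 -29.6] [  6.1   0.1 -27.9] [  6.8  24.7 -29.1]
288 [214 344] [ 12.  -24.5 -41.8] [  3.7   0.1 -28.7] [ 11.7  24.9 -41.4]
294 [231 326] [ 11.4 -17.6 -44.9] [  0.2   0.5 -27.9] [ 11.4  17.6 -44.9]
300 [239 322] [  6.3 -15.3 -41.2] [ -2.2   1.  -28.8] [  7.1  16.6 -42.3]
306 [240 321] [  4.7 -14.8 -42.8] [ -5.5   1.  -28.4] [  6.1  15.9 -44.7]
312 [241 320] [  2.3 -14.5 -43.1] [ -7.8   1.  -29.5] [  1.4  16.1 -41.9]
318 [241 320] [ -0.6 -14.6 -43. ] [-11.6   1.  -28.6] [ -1.1  16.1 -42.2]
324 [241 320] [ -2.8 -14.6 -43.6] [ -8.9  14.3 -35.9] [ -2.1  15.9 -44.5]
330 [242 320] [ -6.1 -14.4 -43. ] [ -9.8  14.5 -38.6] [ -5.1  16.1 -44.3]
```

View pics/w2c.png

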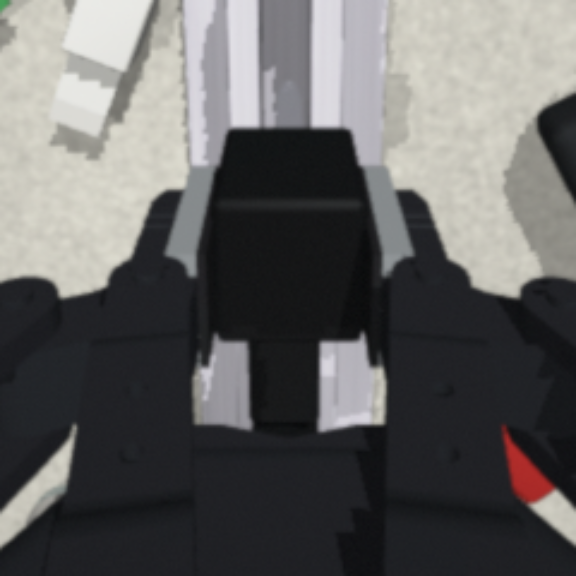

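Leaf1 is held square, with its block bottom 7.7 mm below the TCP. The camera reads about 0.6 mm too far in x. I'll carry it over the gap.

```bash
python3 -m handwheel '[0.5,0,0,0,0.8,1,-0.032,0,-0.011,0.8,1,-0.032,0,-0.011,0.8]' >/dev/null
python3 -m handwheel '[0.4,0,0.1,0,0.8,0.768,0,0.375,0,0.8,0.768,0,0.375,0,0.8,0.768,0,0.375,0,0.8,0.768,0,0.375,0,0.8]'
python3 -c "
from h import *
print(manip.get_state()['tcp_pos'].round(5))
st=manip.get_state();f=imaging.grab_frame('wrist');save(f,'w3.png');W=cloud(f,campose(f,st))*1000
T=np.array(f['T_tool_cam']); 
z=W[...,2]
for lo,hi in((130,160),(69.3,71.6)):
  n,l,s,c=cv2.connectedComponentsWithStats(((z>lo)&(z<hi)).astype('uint8'))
  for i in range(1,n):
    if s[i,4]>150:
        p=W[l==i][:,:2]; r=cv2.minAreaRect(p.astype('float32')); print(s[i],np.round(r[0],1),np.round(r[1],1),r[2])
for y in (135,145,155):
    m=(abs(W[...,1]-y)<3)&(abs(W[...,0]-495)<60)&(z>30); x=W[...,0][m];o=np.argsort(x); print(y,[(a,b) for a,b in zip(x[o].round(1),z[m][o].round(0))][::4])
i=cv2.imread('pics/w3.png')[80:330,180:400];cv2.imwrite('pics/w3c.png',cv2.resize(i,None,fx=2.4,fy=2.4))"
```

```text
time: 6.4
tcp_pos: [0.4964, 0.1092, 0.1364]
ee_rot: [0.0, 0.691, 0.723, 0.0]
contact_force: [-0.7, 1.1, -0.6]
finger_gap: 0.0271
grip_force: 40.5
[0.4964  0.10922 0.13641]
[ 220  234  123   43 2315] [496.7 120. ] [54.8 10.1] 2.4862639904022217
[ 247  134   28  115 2339] [482.6 128.2] [18.3 83.3] 2.3064963817596436
[290 137  14  97 960] [507.  134.3] [ 8.3 69.4] 2.613369941711426
135 [(np.float64(473.1), np.float64(69.0)), (np.float64(473.8), np.float64(69.0)), (np.float64(474.0), np.float64(71.0)), (np.float64(474.6), np.float64(70.0)), (np.float64(474.7), np.float64(71.0)), (np.float64(475.3), np.float64(70.0)), (np.float64(475.4), np.float64(71.0)), (np.float64(476.0), np.float64(70.0)), (np.float64(476.1), np.float64(71.0)), (np.float64(476.7), np.float64(70.0)), (np.float64(476.8), np.float64(71.0)), (np.float64(476.9), np.float64(72.0)), (np.float64(477.5), np.float64(71.0)), (np.float64(477.6), np.float64(72.0)), (np.float64(478.2), np.float64(71.0)), (np.float64(478.3), np.float64(72.0)), (np.float64(478.9), np.float64(70.0)), (np.float64(478.9), np.float64(70.0)), (np.float64
[... 24297 characters left out ...]
np.float64(549.3), np.float64(73.0)), (np.float64(549.6), np.float64(73.0)), (np.float64(550.1), np.float64(73.0)), (np.float64(550.5), np.float64(73.0)), (np.float64(550.6), np.float64(73.0)), (np.float64(550.9), np.float64(72.0)), (np.float64(551.4), np.float64(73.0)), (np.float64(551.6), np.float64(73.0)), (np.float64(551.9), np.float64(73.0)), (np.float64(552.3), np.float64(73.0)), (np.float64(552.5), np.float64(72.0)), (np.float64(552.7), np.float64(73.0)), (np.float64(553.1), np.float64(73.0)), (np.float64(553.5), np.float64(73.0)), (np.float64(553.7), np.float64(73.0)), (np.float64(554.0), np.float64(72.0)), (np.float64(554.4), np.float64(72.0)), (np.float64(554.8), np.float64(73.0))]
```

View pics/w3c.png

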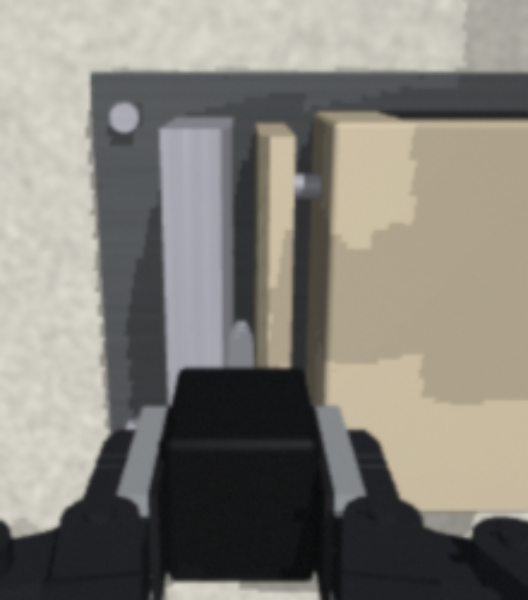

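The gap is about 7.8 mm wide, centred near x = 497.7 mm in TCP terms, so I'll shift +1.3 mm and lower gently.

```bash
python3 -m handwheel '[0,0.011,0.1,0,0.8,0,0.011,0.16,0,0.8,0,0.011,0.19,0,0.8,0,0.011,0.22,0,0.8,0,0.011,0.25,0,0.8,0,0.011,0.25,0,0.8]'
```

```text
time: 7.2
tcp_pos: [0.4973, 0.1103, 0.1061]
ee_rot: [-0.0, 0.69, 0.724, -0.0]
contact_force: [0.5, 0.5, -1.5]
finger_gap: 0.0273
grip_force: 40.6
```

```bash
python3 -m handwheel '[0,0,0.04,0,0.8,0,0,0.08,0,0.8,0,0,0.12,0,0.8,0,0,0.12,0,0.8]'; python3 -m handwheel '[0,0,0.04,0,0.8,0,0,0.08,0,0.8,0,0,0.12,0,0.8,0,0,0.12,0,0.8]'
```

```text
time: 7.7
tcp_pos: [0.4971, 0.1103, 0.0914]
ee_rot: [-0.0, 0.69, 0.724, -0.0]
contact_force: [0.3, 0.6, -1.5]
finger_gap: 0.0276
grip_force: 40.6
time: 8.2
tcp_pos: [0.4975, 0.1103, 0.0775]
ee_rot: [0.0, 0.69, 0.724, 0.0]
contact_force: [-0.8, 0.1, 7.1]
finger_gap: 0.0273
grip_force: 42.5
```

Leaf1 went all the way in with no side force and its block seated, so it is loose. I'll lift it 4 mm and probe the plate side to locate the face for leaf2.

```bash
python3 -m handwheel '[0,0,-0.04,0,0.8,0,-0.006,-0.04,0,0.8,0,-0.006,-0.04,0,0.8]'; python3 -m handwheel '[0,-0.005,0,0,0.8,0,-0.005,0,0,0.8]'; python3 -m handwheel '[0,0.025,0,0,0.8,0,0.025,0,0,0.8,0,0.025,0,0,0.8]'
```

```text
time: 8.57
tcp_pos: [0.4968, 0.1103, 0.0823]
ee_rot: [0.0, 0.69, 0.724, 0.0]
contact_force: [0.8, -0.7, -0.4]
finger_gap: 0.0277
grip_force: 41.6
time: 8.82
tcp_pos: [0.4968, 0.1103, 0.0823]
ee_rot: [0.0, 0.69, 0.724, 0.0]
contact_force: [4.9, 0.6, -3.9]
finger_gap: 0.0274
grip_force: 41.3
time: 9.2
tcp_pos: [0.4987, 0.1103, 0.0821]
ee_rot: [-0.0, 0.69, 0.724, -0.0]
contact_force: [-1.1, -0.0, -1.4]
finger_gap: 0.0275
grip_force: 41.7
```

```bash
python3 -m handwheel '[0,0,-0.4,0,0.8,0,0,-0.85,0,0.8,-0.4,0,-0.85,0,0.8,-0.9,0,-0.85,0,0.8,-0.9,0,-0.85,0,0.8]' >/dev/null;  python3 -m handwheel '[-0.45,0,0,0.011,0.8,-0.869,0,0,0.011,0.8,-0.869,0,0.2,0.011,0.8,-0.869,0,0.2,0.011,0.8,-0.869,0,0.2,0.011,0.8]'
```

```text
time: 10.45
tcp_pos: [0.5091, -0.1008, 0.1606]
ee_rot: [-0.0, 0.696, 0.718, -0.0]
contact_force: [0.8, -0.9, -0.5]
finger_gap: 0.0273
grip_force: 41.9
```

```bash
python3 -m handwheel '[-0.008,0,0.4,0,0.8,-0.008,0,0.7,0,0.8,-0.008,0,0.8,0,0.8,-0.008,0,0.807,0,0.8,-0.008,0,0.807,0,0.8]';  python3 -m handwheel '[0,0,0,0,0.3,0,0,0,0,0.3,0,0,0,0,0.3,0,0,-0.4,0,0.3,0,0,-0.7,0,0.3,0,0,-0.7,0,0.3]'
```

```text
time: 11.08
tcp_pos: [0.51, -0.1026, 0.0647]
ee_rot: [0.001, 0.696, 0.718, 0.0]
contact_force: [0.5, -0.6, -0.8]
finger_gap: 0.0271
grip_force: 42.0
time: 11.82
tcp_pos: [0.5107, -0.103, 0.1499]
ee_rot: [0.002, 0.696, 0.718, 0.001]
contact_force: [-0.2, -0.5, -0.7]
finger_gap: 0.0596
grip_force: 0.0
```

```bash
python3 -m handwheel '[-0.3,-0.018,0,0,0.3,-0.504,-0.018,0,0,0.3,-0.504,-0.018,0,0,0.3,-0.504,-0.018,0,0,0.3]' 
python3 - <<'E'
from h import *
f=imaging.grab_frame('side');save(f,'s1.png');st=manip.get_state();g=imaging.grab_frame('wrist');W=cloud(g,campose(g,st))*1000
for W,n in((W,'wrist'),(cloud(f,campose(f))*1000,'side')):
  for b in((495,530,-125,-80),(495,530,-185,-140),(495,530,-250,-205)):
    k=(W[...,0]>b[0])&(W[...,0]<b[1])&(W[...,1]>b[2])&(W[...,1]<b[3])&(W[...,2]>82)&(W[...,2]<97)
    p=W[k]
    if len(p)>20: r=cv2.minAreaRect(p[:,:2].astype('float32'));print(n,len(p),np.round(r[0],1),np.round(r[1],1),round(r[2],1),np.percentile(p[:,2],[50,95]).round(1))
E
```

```text
time: 12.32
tcp_pos: [0.5082, -0.1627, 0.1467]
ee_rot: [-0.001, 0.697, 0.717, -0.0]
contact_force: [-0.3, 0.6, 0.5]
finger_gap: 0.0603
grip_force: 0.0
wrist 2063 [ 510.8 -103.1] [28.  29.7] 1.7 [91.6 92.7]
wrist 2035 [ 510.6 -162.9] [27.9 36.1] 1.6 [91.6 92.7]
wrist 1943 [ 511.2 -227.1] [28.  43.2] 2.0 [91.6 92.6]
side 101 [ 508.8 -103.6] [31.6 27.4] 89.7 [91.4 94.1]
side 138 [ 508.2 -164.5] [37.5 26.3] 89.8 [91.9 93.9]
side 191 [ 508.9 -228.4] [43.  27.6] 89.8 [91.7 94. ]
```

Leaf1 is back upright, with its top at the right height. Now I'll grasp leaf2.

```bash
python3 -m handwheel '[0,0.015,0.4,0,0.3,0,0.015,0.697,0,0.3,0,0.015,0.697,0,0.3,0,0.015,0.697,0,0.8,0,0.015,0.697,0,0.8,0,0.015,0.697,0,0.8,0,0.015,0.697,0,0.8]' 40;python3 -m handwheel '[0,0,-0.4,0,0.8,0,0,-1,0,0.8,0,0,-1,0,0.8,0,0,-1,0,0.8]'
```

```text
time: 13.3
tcp_pos: [0.5115, -0.1632, 0.0654]
ee_rot: [0.001, 0.696, 0.718, 0.001]
contact_force: [0.1, 1.8, 6.4]
finger_gap: 0.0272
grip_force: 39.6
time: 13.8
tcp_pos: [0.511, -0.1632, 0.185]
ee_rot: [0.001, 0.696, 0.718, 0.0]
contact_force: [0.1, -0.5, -0.8]
finger_gap: 0.0273
grip_force: 40.4
```

```bash
python3 -m handwheel '[0.5,0,0,0,0.8,1,-0.035,0,0,0.8,1,-0.035,0,0,0.8]' >/dev/null; python3 -m handwheel '[0.5,0,0,0,0.8,1,0,0,0,0.8,1,0,0,0,0.8]' >/dev/null
python3 -m handwheel '[0.282,0,0.1,-0.011,0.8,0.282,0,0.41,-0.011,0.8,0.282,0,0.41,-0.011,0.8,0.282,0,0.41,-0.011,0.8,0.282,0,0.41,-0.011,0.8]'
```

```text
time: 15.18
tcp_pos: [0.4989, 0.11, 0.1356]
ee_rot: [0.0, 0.691, 0.723, 0.001]
contact_force: [-0.5, 0.4, -1.6]
finger_gap: 0.0271
grip_force: 40.1
```

```bash
python3 -m handwheel '[0,-0.004,0.1,0,0.8,0,-0.004,0.16,0,0.8,0,-0.004,0.2,0,0.8,0,-0.004,0.23,0,0.8,0,-0.004,0.23,0,0.8]'; python3 -m handwheel '[0,0,0.02,0,0.8,0,0,0.04,0,0.8,0,0,0.04,0,0.8]';python3 -m handwheel '[0,0,0.02,0,0.8,0,0,0.04,0,0.8,0,0,0.04,0,0.8]'
```

```text
time: 15.8
tcp_pos: [0.4976, 0.1105, 0.1067]
ee_rot: [-0.0, 0.69, 0.724, -0.0]
contact_force: [0.3, 0.6, -1.3]
finger_gap: 0.0275
grip_force: 40.2
time: 16.18
tcp_pos: [0.4978, 0.1105, 0.1022]
ee_rot: [0.0, 0.69, 0.724, 0.0]
contact_force: [1.1, 0.6, -2.5]
finger_gap: 0.0271
grip_force: 40.1
time: 16.55
tcp_pos: [0.4981, 0.1105, 0.0973]
ee_rot: [0.0, 0.69, 0.724, 0.0]
contact_force: [4.4, 0.4, -3.0]
finger_gap: 0.0273
grip_force: 40.0
```

```bash
python3 -m handwheel '[0,0.004,0.02,0,0.8,0,0.004,0.04,0,0.8,0,0.004,0.04,0,0.8]';python3 -m handwheel '[0,0,0.02,0,0.8,0,0,0.04,0,0.8,0,0,0.04,0,0.8]'
```

```text
time: 16.92
tcp_pos: [0.4981, 0.1105, 0.0923]
ee_rot: [-0.0, 0.69, 0.724, -0.0]
contact_force: [3.5, 1.3, -4.8]
finger_gap: 0.0271
grip_force: 39.8
time: 17.3
tcp_pos: [0.4982, 0.1105, 0.0875]
ee_rot: [-0.0, 0.69, 0.724, -0.0]
contact_force: [2.6, 0.2, -5.5]
finger_gap: 0.0271
grip_force: 39.8
```

```bash
python3 -m handwheel '[0,0.008,0,0,0.8,0,0.008,0,0,0.8,0,0.008,0,0,0.8]';python3 -m handwheel '[0,0.008,0,0,0.8,0,0.008,0,0,0.8,0,0.008,0,0,0.8]'
```

```text
time: 17.68
tcp_pos: [0.4983, 0.1105, 0.0875]
ee_rot: [-0.0, 0.69, 0.724, -0.001]
contact_force: [-3.7, 1.4, -3.4]
finger_gap: 0.0274
grip_force: 40.2
time: 18.05
tcp_pos: [0.4993, 0.1105, 0.0875]
ee_rot: [-0.001, 0.69, 0.724, -0.001]
contact_force: [-4.7, -0.4, -2.7]
finger_gap: 0.0272
grip_force: 40.2
```

The side force flips from +2.6 to −3.7 N within 0.1 mm, then the panel yields at about 4.7 N. Leaf2 binds. I'll recentre, push slightly deeper and release.

```bash
python3 -m handwheel '[0,-0.01,0.01,0,0.8,0,-0.01,0.02,0,0.8,0,-0.01,0.02,0,0.8]';python3 -m handwheel '[0,0,0,0,0.6,0,0,0,0,0.3,0,0,0,0,0.3,0,0,0,0,0.3,0,0,-0.2,0,0.3,0,0,-0.6,0,0.3,0,0,-1,0,0.3,0,0,-1,0,0.3]'
python3 - <<'E'
from h import *
st=manip.get_state();g=imaging.grab_frame('wrist');save(g,'w4.png');f=imaging.grab_frame('side');save(f,'s2.png')
W=cloud(g,campose(g,st))*1000
k=(abs(W[...,0]-498)<25)&(abs(W[...,1]-110)<28)&(W[...,2]>95)&(W[...,2]<130);p=W[k];r=cv2.minAreaRect(p[:,:2].astype('float32'));print(r,np.percentile(p[:,2],[5,50,95]))
a=cv2.resize(cv2.imread('pics/w4.png')[90:330,160:420],(400,369));b=cv2.resize(cv2.imread('pics/s2.png')[170:330,200:373],(400,369));cv2.imwrite('pics/c4.png',np.hstack([a,b]))
E
```

```text
time: 18.42
tcp_pos: [0.4987, 0.1105, 0.0852]
ee_rot: [-0.0, 0.69, 0.724, -0.0]
contact_force: [-4.4, -0.3, -1.5]
finger_gap: 0.0274
grip_force: 40.6
time: 19.42
tcp_pos: [0.501, 0.1109, 0.2088]
ee_rot: [0.002, 0.69, 0.724, 0.003]
contact_force: [0.5, 0.6, -0.3]
finger_gap: 0.0596
grip_force: 0.0
((499.1657409667969, 110.6489028930664), (27.800140380859375, 36.206356048583984), 2.4527387619018555) [103.54127406 111.45611089 112.6326771 ]
```

View pics/c4.png

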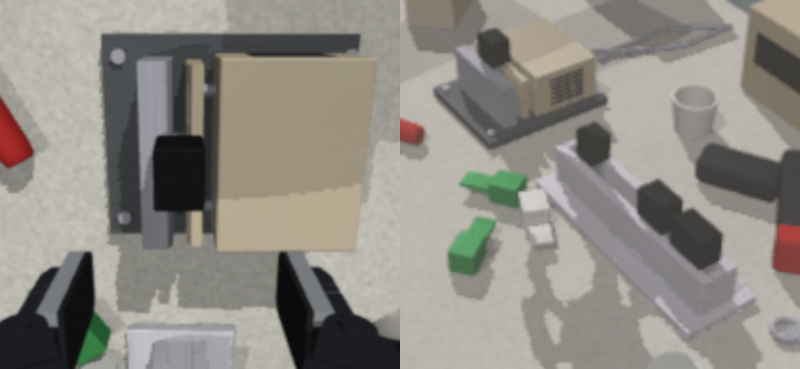

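The left crop shows leaf2 standing square in the gap at (180,172), its top at about 111 mm, so about 33 of 38 mm is in. The right crop shows leaf1, leaf3 and leaf4 upright in the rack. The green and white look-alikes were already lying down in the first wrist view, before the arm came near them. I'm handing in.

```bash
python3 -c "
from rig import manip; print(manip.sign_off())"
```

```text
the job is handed in; nothing more can be done
None
```

I've handed the job in: leaf1 (6 mm) was loose in the gap and is back upright in the rack, and leaf2 (9 mm) binds and stands in the gap with about 33 of its 38 mm in, held by the panel's spring; the gap is about 7.8 mm, and the run took about 19 s.

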